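# Roll the clay roller to the tape line

## Robot

A 6-joint arm with a two-finger parallel gripper is mounted at the origin on the work surface. World frame = base frame: x ahead of the robot, y to its left, z up, the work surface at z = 0. Lengths are in m, angles in rad, forces in N, time in s.
With the tool pointing down it reaches from about 0.225 to 0.875 m from the base axis. Payload 3.4 kg.
Tool frame: the origin (TCP) lies at the very end of the fingers, on their centre line; the grasp point (between the pads) lies 19 mm behind it (manip.hold_point_z is the distance from the TCP to the grasp point, in m); z points along the fingers, x is the direction in which the jaws open and shut, and the axes are right-handed (so a half turn about z gives the same grasp; the last joint's range is limited). The gripper opens to 85 mm and grips with 20 to 120 N. Pads are 22 mm wide; open, the fingers measure 114 mm over their backs; the gripper's body (76 mm by 85 mm) begins 54 mm behind the grasp point. The pads swing forward as they close: fully open they stand 13 mm farther back than shut.
Start: joints at [-1.259, 0.276, 1.505, -0, 1.361, -0.121], TCP at [0.241, -0.522, 0.231] pointing down, gripper open.
Joint ranges: [-2.89, 2.89], [-0.75, 2.08], [0.22, 2.7], [-1.18, 4.32], [0.11, 2.71], [-2.7, 2.7]. Speed limits (rad/s): [2.57, 2.57, 3.14, 3.14, 3.14, 3.14].

## Interface

Orientations are given as a unit quaternion [w, x, y, z].
In Python, from rig import manip gives the robot as it stands.
- The arm moves only by the tool apply_moves, never from a script. Its argument "commands" is one flat list of numbers, 6 for each row, row after row: the shift along the tool's x, y, z normalised to -1 to 1, where 1 is 0.03 m, then the turn, a rotation vector about the tool's x, y, z normalised to -1 to 1, where 1 is 0.15 rad. A call has 1 to 20 rows; each row shifts and turns the commanded pose from where the row before left it, along the tool's axes as they then stand; what a row does not reach is not made up. A row lasts 1/10 s, in which the tool goes at most 50 mm and 8.59 degrees, less where a joint would pass 70% of its speed; a pose out of reach is approached as far as the arm can. A call with a number of a shift or a turn outside -1 to 1 is refused whole. A call with a gripper value outside its range is refused whole. "jaw" is the opening, from -1 (shut) to 1 (fully open), set as the call begins (left out, the last holds). The fingers move at their own pace and stop on an object; "newtons" is the grip in N (left out, the last holds). Time passes only in rows, so rows that do not move let the fingers close. It gives the time, the measured TCP pose, the force and the opening at its end, in the units of the state.
- manip.get_state(): the state, without advancing time (a new reading comes with each control period).
- manip.get_image(name): name is "scene" or "top" or "wrist"; returns a dict with "frame" (420x560x3 uint8, red, green, blue), "fx", "fy", "cx", "cy" (pixels), "extrinsics" (4x4, takes a point from camera to world coordinates); the wrist camera has in their place "mount" (4x4, takes a point from camera to tool coordinates, whose origin is the TCP and whose axes are the tool frame's). Camera axes: x right, y up, looking along -z (the intrinsics and any distortion apply to the point x, -y, -z); pixel columns grow to the right and rows downward; lengths in m; the calibration is good to about 2 mm. A picture is of the moment at which its call begins: read the wrist's pose just before it. There is no depth.
- manip.sign_off(): hands the job in, once; it reports no verdict.
The state is a dict: "clock": time; "qpos": joint angles; "qd": joint speeds; "effort": joint torques, N m; "position": TCP position; "ee_rot": TCP orientation; "contact_force": force on the tool from outside, world axes, zero at the start; "moment": the same for the moment, N m; "width": finger opening in m.
Only numpy, scipy, OpenCV 4.12 (cv2) and the standard library are available. Lean on these libraries where they do the work, as an engineer would, in place of code of your own. Each camera call takes 0.05 s, during which the arm holds its last target. There are 200 camera calls.

## Task

Clear the near half of the rolling board for the next slab: with the fingertips on top of the wooden roller, roll it along the two metal guide strips, away from you, until it rests centred over the red tape line, square to the strips, then let go so that it stays there. It must roll, not skid: do not shove it from low behind, pinch it or lift it. Leave the figurine, cups, ring cutter, modelling tool and drill where they are.

Things in the scene. Friction and masses are not known exactly. Their poses are not given: they have to be found in the camera images.
- roller: Loose plain beech roller (solid cylinder, 68 mm diameter, 200 mm long, about 0.5 kg), dark rings near its ends, thin blue stripe on top at the start. Origin at its centre, on the axis, 52 mm above the table; top at 86 mm. Own y = cylinder axis; x, z turn as it rolls. Soon comes to rest when let go. Rolling, a fingertip that sticks to its top moves twice as far as its centre.
- board: Fixed plywood rolling board, 300 mm (x, the rolling direction, +x away from the robot) by 300 mm (y), 12 mm thick. Two aluminium guide strips 30 mm wide, tops 18 mm above the table, run along x, centred at y = +-80 mm; the roller lies across them. Wooden lips 26 mm above the table close both ends. Origin: middle of its underside, on the table.
- mark_line (a point): Middle of the red tape line, 16 mm wide, that crosses board and strips at right angles out to the board's side edges; the point is mid-way between the strips, level with their tops. x = rolling direction, away from the robot; y along the tape. At the start it is 75 to 125 mm beyond the roller's axis.
- figurine: Plaster figure of a bent man on a round wooden base 84 mm across, 173 mm tall, standing beyond the far end of the board. Origin under the base. Leave alone.
- cup_left: Paper cup, 86 mm across the rim, 112 mm tall, on the table left of the board. Origin under its centre. Leave alone.
- cup_right: Paper cup as the other, right of the board. Origin under its centre. Leave alone.
- cutter: Steel ring cutter, 64 mm across, 30 mm high, on the table left of the board. Origin under its centre. Leave alone.
- modelling_tool: Wooden modelling tool with a steel blade, 170 mm long, 12 mm thick, lying along its x on the table right of the board. Origin under its middle. Leave alone.
- drill: Cordless drill, black and red, lying on its side on the table at the right, 180 by 190 mm, 58 mm high. Origin on the table under its motor; x points along the chuck. Leave alone.

How it is judged:
On the way:
1. the roller has rolled over by about a fifth of a turn or more on its strips (angle between roller's own z axis and vertical above 1.2 rad).
At the end, for the whole second after the job is handed in: The roller lies still on both strips, its axis over the tape line within 10 mm along the board, within 30 mm of the board's middle sideways, and parallel to the tape within 0.12 rad; nothing touches it but the strips (x of roller in the frame of mark_line between -0.01 and 0.01 m and y of roller in the frame of mark_line between -0.03 and 0.03 m and z of roller in the frame of mark_line between 0.03 and 0.038 m and angle between the y axis of roller and the y axis of mark_line, either way round below 0.12 rad and linear speed of roller below 0.01 m/s).
It fails at once if the roller is lifted (more than 8 mm) (height (world z) of roller above 0.06 m).
It fails at once if the roller skids: it has travelled 55 mm or more without turning over (distance of roller from where it was at the start of the episode between 0.055 and 0.14 m and angle between roller's own z axis and vertical below 1.2 rad).
It fails at once if the fingers touch the roller with their tips below its middle (pushed from low behind, or pinched) (contact force between the fingers and roller above 0.5 N and height (world z) of the grasp point below 0.066 m).
It fails at once if a bystander is moved by more than 15 mm (distance of any of figurine, cup_left, cup_right, cutter, modelling_tool, drill from where it was at the start of the episode above 0.015 m).
It also fails if it takes over 45 s, if anything falls off the work surface, if the arm or the gripper's body presses on something with over 40 N, if the wrist force passes 120 N, or if a joint passes its speed limit or range.

## Working session

There is one attempt and no reset: what is moved stays moved. The work goes in short steps, Python scripts to look and compute and a tool call to move; the robot and the scene stay as the last step left them, time stands still between calls to the robot, and variables do not carry over. Pictures are saved under pics/ and viewed, about 8 in all and at most 12, crops included, and the job is handed in when it is done.

Besides the shell and the picture viewer there is one more tool, called after "Call:" as name(argument=value, ...) on one line, values as JSON. apply_moves: Moves the arm, as the interface text tells. Scaled input: -1 to 1 covers 0.03 m each way for a shift and 0.15 rad each way for a turn. Its arguments: {"type":"object","properties":{"commands":{"type":"array"},"jaw":{"type":"number"},"newtons":{"type":"number"}},"required":["commands"]}

```bash
mkdir -p pics; ls
cat > h.py <<'E'
import numpy as np, cv2
from rig import manip
def shot(n,f):
    s=manip.get_state(); d=manip.get_image(n); cv2.imwrite('pics/'+f,d['frame'][:,:,::-1]); return d
E
python3 - <<'E'
from h import *
np.set_printoptions(precision=4,suppress=True)
for n in('top','scene'):
    d=shot(n,n+'0.png'); print(n,{k:v for k,v in d.items() if k not in('frame',)})
print(manip.get_state())
a=cv2.imread('pics/top0.png');b=cv2.imread('pics/scene0.png')
E
```

```text
pics
top {'fx': 480.52729981216663, 'fy': 480.52729981216663, 'cx': 277.1838319778625, 'cy': 206.30055642963845, 'extrinsics': array([[-0.0087,  0.9983, -0.0568,  0.5223],
       [-1.    , -0.0087,  0.0016, -0.0563],
       [ 0.0012,  0.0568,  0.9984,  1.2567],
       [ 0.    ,  0.    ,  0.    ,  1.    ]])}
scene {'fx': 492.3289438753434, 'fy': 492.3289438753434, 'cx': 276.86248078633054, 'cy': 215.18168367280202, 'extrinsics': array([[ 0.5582, -0.5185,  0.6477,  1.4233],
       [ 0.8297,  0.3451, -0.4388, -0.6147],
       [ 0.004 ,  0.7823,  0.6229,  0.8598],
       [ 0.    ,  0.    ,  0.    ,  1.    ]])}
{'clock': 0.1, 'qpos': array([-1.259 ,  0.2765,  1.506 , -0.    ,  1.3607, -0.121 ]), 'qd': array([-0.0007, -0.0016, -0.0028, -0.0014, -0.0002, -0.0003]), 'effort': array([  0.0011, -41.7702, -24.6406,  -0.0002,   0.0058,  -0.    ]), 'position': array([ 0.241 , -0.5215,  0.2305]), 'ee_rot': array([-0.0005,  0.8424, -0.5388, -0.0006]), 'contact_force': array([ 0.0259, -0.2973, -0.1044]), 'moment': array([-0.0091,  0.0038, -0.0417]), 'width': 0.08573177843224936}
```

View pics/top0.png

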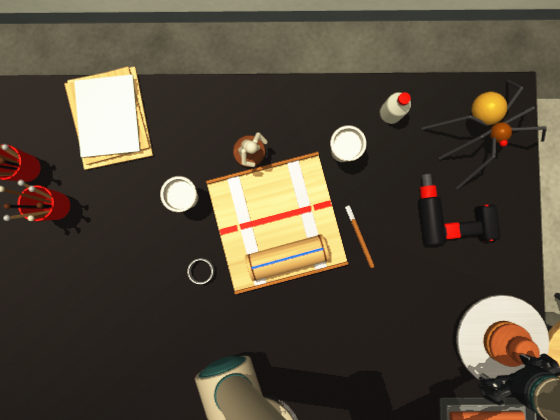

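View pics/scene0.png

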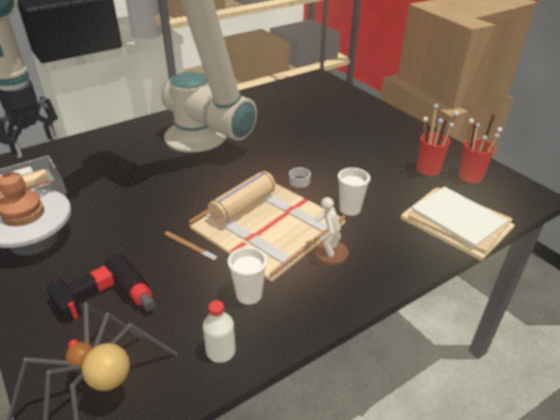

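Top view: the board is turned about 14°, with red tape from (219,231) to (331,203) and the roller's blue stripe from (251,269) to (327,250). The figurine stands at (250,150), just past the far lip. The scene view shows the same layout, with the roller nearest the robot base.

```bash
cat >> h.py <<'E'
def ray(d,uv):
    E=d['extrinsics']; v=np.array([(uv[0]-d['cx'])/d['fx'],-(uv[1]-d['cy'])/d['fy'],-1.])
    return E[:3,3],E[:3,:3]@v
def onz(d,uv,z):
    o,v=ray(d,uv); return o+v*(z-o[2])/v[2]
def tri(d1,a,d2,b):
    o1,v1=ray(d1,a);o2,v2=ray(d2,b)
    t=np.linalg.lstsq(np.c_[v1,-v2],o2-o1,rcond=None)[0]
    p,q=o1+v1*t[0],o2+v2*t[1]; return (p+q)/2,np.linalg.norm(p-q)
def biggest(m,box):
    x0,y0,x1,y1=box; k=np.zeros_like(m);k[y0:y1,x0:x1]=m[y0:y1,x0:x1]
    n,l,s,c=cv2.connectedComponentsWithStats(k); i=1+s[1:,4].argmax()
    ys,xs=np.nonzero(l==i); P=np.c_[xs,ys].astype(float); return P
def ends(P):
    c=P.mean(0);u=np.linalg.svd(P-c,full_matrices=False)[2][0]; t=(P-c)@u
    return c, [c+u*t.min(),c+u*t.max()], len(P)
def masks(f):
    h=cv2.cvtColor(f,cv2.COLOR_RGB2HSV).astype(int); H,S,V=h[...,0],h[...,1],h[...,2]
    red=(((H<6)|(H>172))&(S>170)&(V>90)).astype(np.uint8)
    blue=((H>95)&(H<135)&(S>80)&(V>60)).astype(np.uint8)
    return red,blue
E
python3 - <<'E'
from h import *
np.set_printoptions(precision=4,suppress=True)
T=manip.get_image('top');S=manip.get_image('scene')
rt,bt=masks(T['frame']);rs,bs=masks(S['frame'])
RT=ends(biggest(rt,(210,190,340,240)));RS=ends(biggest(rs,(225,190,320,260)))
BT=ends(biggest(bt,(240,240,340,280)));print(RT,RS,BT)
try:
  BS=ends(biggest(bs,(195,165,285,235)));print(BS); 
except Exception as e: print(e)
L=[onz(T,p,.016) for p in RT[1]];print('red top',L,onz(T,RT[0],.016),np.linalg.norm(L[0]-L[1]))
L=[onz(S,p,.016) for p in RS[1]];print('red scene',L,onz(S,RS[0],.016))
print('tri',tri(T,RT[1][0],S,RS[1][0]),tri(T,RT[1][1],S,RS[1][0]),tri(T,RT[1][0],S,RS[1][1]),tri(T,RT[1][1],S,RS[1][1]))
L=[onz(T,p,.086) for p in BT[1]];print('blue',L,onz(T,BT[0],.086),np.linalg.norm(L[0]-L[1]))
for p in BT[1]:
  for q in BS[1]: print(tri(T,p,S,q))
for n,p in dict(fig=(250,151),cl=(180,194),cr=(348,144)).items(): print(n,onz(T,p,.1))
E
```

```text
Traceback (most recent call last):
  File "h.py", line 16, in biggest
    n,l,s,c=cv2.connectedComponentsWithStats(k); i=1+s[1:,4].argmax()
                                                     ~~~~~~~~~~~~~~^^
ValueError: attempt to get argmax of an empty sequence
```

```bash
sed -i 's/(S>170)&(V>90)/(S>125)\&(V>80)/; s/(S>80)&(V>60)/(S>55)\&(V>50)/' h.py
cat > m.py <<'E'
from h import *
np.set_printoptions(precision=4,suppress=True)
T=manip.get_image('top');S=manip.get_image('scene')
h=cv2.cvtColor(S['frame'],cv2.COLOR_RGB2HSV); print(h[208:224:3,282],h[182:190:2,235])
rt,bt=masks(T['frame']);rs,bs=masks(S['frame'])
def sh(n,f):
    try: r=f();print(n,r);return r
    except Exception as e: print(n,e)
RT=sh('RT',lambda:ends(biggest(rt,(210,190,340,240))));RS=sh('RS',lambda:ends(biggest(rs,(225,190,320,260))))
BT=sh('BT',lambda:ends(biggest(bt,(240,240,340,280))));BS=sh('BS',lambda:ends(biggest(bs,(195,165,285,235))))
if RT: L=[onz(T,p,.016) for p in RT[1]];print('red top',L,onz(T,RT[0],.016),np.linalg.norm(L[0]-L[1]))
if RS: L=[onz(S,p,.016) for p in RS[1]];print('red scene',L)
if BT: L=[onz(T,p,.086) for p in BT[1]];print('blue',L,onz(T,BT[0],.086),np.linalg.norm(L[0]-L[1]))
if RS:
  for p in RT[1]:
    for q in RS[1]: print('tri red',tri(T,p,S,q))
if BS:
  for p in BT[1]:
    for q in BS[1]: print('tri blue',tri(T,p,S,q))
for n,p in dict(fig=(250,151),cl=(180,194),cr=(348,144)).items(): print(n,onz(T,p,.1))
E
python3 m.py
```

```text
[[ 16  24 204]
 [ 18  70 238]
 [  8 122 238]
 [  4 144 232]
 [ 18  74 246]
 [ 19  68 252]] [[ 12  80  89]
 [ 13  85  87]
 [ 16  93 145]
 [ 16  75 207]]
RT (array([275.3886, 217.0415]), [array([310.4845, 207.8499]), array([240.0759, 226.2898])], 386)
RS (array([266.8649, 226.1802]), [array([286.9506, 212.9252]), array([247.133 , 239.2016])], 111)
BT (array([286.7937, 257.9812]), [array([322.0865, 248.3158]), array([251.1997, 267.7292])], 160)
BS attempt to get argmax of an empty sequence
red top [array([ 0.588 , -0.1444,  0.016 ]), array([0.542 , 0.0378, 0.016 ])] [ 0.5651 -0.0535  0.016 ] 0.18798744669092224
red scene [array([0.5531, 0.0085, 0.016 ]), array([ 0.5861, -0.1402,  0.016 ])]
blue [array([ 0.4857, -0.1664,  0.086 ]), array([0.4403, 0.006 , 0.086 ])] [ 0.4631 -0.0804  0.086 ] 0.17826442758942243
tri red (array([ 0.6136, -0.0973,  0.1055]), np.float64(0.10160950621872358))
tri red (array([ 0.5885, -0.1431,  0.0191]), np.float64(0.00259264359934735))
tri red (array([ 0.5373,  0.0314, -0.0035]), np.float64(0.01877410942909844))
tri red (array([ 0.513 , -0.0182, -0.0832]), np.float64(0.1407849487241073))
fig [0.723  0.0066 0.1   ]
cl [0.6198 0.1761 0.1   ]
cr [ 0.7381 -0.2316  0.1   ]
```

Call:
apply_moves(commands=[0,0,0,0,0,0.61,0,0,0,0,0,0.61,-0.95,-0.83,0,0,0,0,-0.95,-0.83,0,0,0,0,-0.95,-0.83,0,0,0,0,-0.95,-0.83,0,0,0,0,-0.95,-0.83,0,0,0,0,-0.95,-0.83,0,0,0,0,-0.95,-0.83,0,0,0,0,-0.95,-0.83,0,0,0,0,-0.95,-0.83,0,0,0,0,-0.95,-0.83,0,0,0,0,-0.95,-0.83,0,0,0,0,-0.95,-0.83,0,0,0,0,-0.95,-0.83,0,0,0,0,0,0,0,0,0,0,0,0,0,0,0,0], jaw=1)

```text
clock: 2.0
position: [0.4632, -0.0825, 0.2312]
ee_rot: [0.0, 0.79, -0.613, -0.0]
contact_force: [0.0, -0.9, 0.6]
width: 0.0852
```

Run:
```python
from h import *
np.set_printoptions(precision=4,suppress=True)
s=manip.get_state();print(s['position'],s['ee_rot'],s['contact_force'],s['clock'],manip.hold_point_z)
d=shot('wrist','w1.png');print(d['mount'],d['fx'],d['cx'],d['cy'])
```

```text
[ 0.4632 -0.0825  0.2312] [ 0.0004  0.7904 -0.6126 -0.    ] [ 0.047  -0.8839  0.5862] 2.0 0.0187
[[ 1.     -0.0011  0.0002  0.0002]
 [-0.001  -0.9502 -0.3116 -0.0797]
 [ 0.0006  0.3116 -0.9502 -0.1425]
 [ 0.      0.      0.      1.    ]] 362.34176057700836 281.07797764657914 212.2377060521992
```

View pics/w1.png

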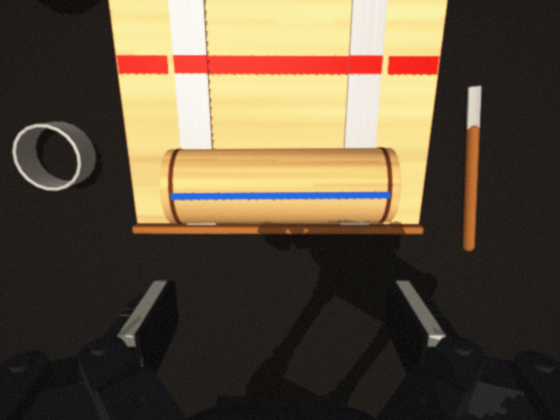

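Wrist view: the blue stripe runs from (172,196) to (390,195). The tape runs from (118,64) to (438,65), and the roller looks square to it. Next I descend partway, slightly behind the top, and take the second view.

Call:
apply_moves(commands=[0,0.1,0.8,0,0,0,0,0.1,0.8,0,0,0,0,0.1,0.8,0,0,0,0,0.1,0.8,0,0,0,0,0,0,0,0,0,0,0,0,0,0,0])

```text
clock: 2.65
position: [0.4515, -0.087, 0.1356]
ee_rot: [0.0, 0.789, -0.614, -0.0]
contact_force: [-0.1, 1.0, 0.5]
width: 0.0852
```

```bash
cat >> h.py <<'E'
from scipy.spatial.transform import Rotation as R
M=np.array([[1,-.0011,.0002,.0002],[-.001,-.9502,-.3116,-.0797],[.0006,.3116,-.9502,-.1425],[0,0,0,1]])
def wcal(pos,q):
    E=np.eye(4);E[:3,:3]=R.from_quat(np.r_[q[1:],q[0]]).as_matrix();E[:3,3]=pos
    return dict(fx=362.342,fy=362.342,cx=281.078,cy=212.238,extrinsics=E@M)
def span(m,box):
    x0,y0,x1,y1=box; ys,xs=np.nonzero(m[y0:y1,x0:x1]); P=np.c_[xs+x0,ys+y0].astype(float); return ends(P)
E
python3 - <<'E'
from h import *
np.set_printoptions(precision=4,suppress=True)
f1=cv2.imread('pics/w1.png')[:,:,::-1]; w1=wcal([.4632,-.0825,.2312],[.0004,.7904,-.6126,0])
s=manip.get_state();d=shot('wrist','w2.png');w2=wcal(s['position'],s['ee_rot']);f2=d['frame'];print(s['position'],s['ee_rot'])
r1,b1=masks(np.ascontiguousarray(f1));r2,b2=masks(f2)
B1=span(b1,(150,180,410,210));R1=span(r1,(110,50,450,80))
print(B1,R1)
B2=span(b2,(60,60,500,300));R2=span(r2,(40,0,520,60)) if r2[:60].any() else None;print(B2,R2)
z=s['position']
for a in B1[1]:
  for b in B2[1]:
    if abs(a[0]-b[0])<100: print('stripe',tri(w1,a,w2,b))
P=[onz(w1,a,.086) for a in B1[1]];print('blue@.086',P,np.linalg.norm(P[0]-P[1]),np.mean(P,0))
P=[onz(w1,a,.0145) for a in R1[1]];L=np.mean(P,0);print('red',P,np.linalg.norm(P[0]-P[1]),L)
T=manip.get_image('top');rt,_=masks(T['frame']);t=span(rt,(210,190,340,240));print(t)
print('tri red c',tri(w1,R1[0],T,t[0]))
E
```

```text
[ 0.4515 -0.087   0.1356] [ 0.0001  0.7891 -0.6143 -0.    ]
(array([280.1322, 195.4332]), [array([389.0239, 194.7369]), array([169.9945, 196.1375])], 1475) (array([277.4433,  64.3931]), [array([116.9672,  63.7097]), array([437.9741,  65.0766])], 5251)
(array([276.8848, 219.0456]), [array([438.0471, 217.2663]), array([115.0423, 220.8324])], 3202) (array([274.1668,  32.3913]), [array([498.0282,  31.8581]), array([48.0213, 32.93  ])], 10927)
stripe (array([ 0.4867, -0.1676,  0.0887]), np.float64(0.0006841632707248872))
stripe (array([0.4403, 0.0054, 0.0876]), np.float64(0.0004012154022060135))
blue@.086 [array([ 0.4859, -0.1685,  0.086 ]), array([0.4396, 0.0057, 0.086 ])] 0.18028910295323813 [ 0.4627 -0.0814  0.086 ]
red [array([0.5276, 0.0898, 0.0145]), array([ 0.6004, -0.1964,  0.0145])] 0.29532353914755716 [ 0.564  -0.0533  0.0145]
(array([275.6004, 217.0053]), [array([330.6285, 202.5824]), array([220.1418, 231.5409])], 568)
tri red c (array([ 0.5651, -0.0534,  0.004 ]), np.float64(0.0013957305851601486))
```

View pics/w2.png

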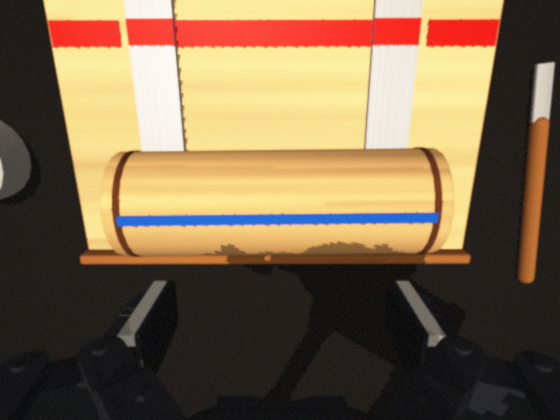

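Stripe triangulates to z≈0.088, against 0.086 stated, and the ray residuals are under 1 mm. The tape reads about 295 mm long, against 300 mm. The roller has about 105 mm to go, is within about 2 mm of the middle and is square to 0.6°. Next I descend behind the top, feeling for contact.

Call:
apply_moves(commands=[0.1,0.1,0.5,0,0,0,0,0,0.5,0,0,0,0,0,0.3,0,0,0,0,0,0,0,0,0,0,0,0,0,0,0])

```text
clock: 3.25
position: [0.4501, -0.0898, 0.097]
ee_rot: [-0.0, 0.79, -0.613, 0.001]
contact_force: [0.2, -0.6, -0.4]
width: 0.0852
```

Call:
apply_moves(commands=[0,0,0.15,0,0,0,0,0,0.15,0,0,0,0,0,0,0,0,0])

```text
clock: 3.55
position: [0.4491, -0.0895, 0.0869]
ee_rot: [0.0, 0.79, -0.613, -0.0]
contact_force: [0.7, 0.2, 1.1]
width: 0.0855
```

Call:
apply_moves(commands=[0,0,0.1,0,0,0,0,0,0,0,0,0,0,0,0,0,0,0])

```text
clock: 3.85
position: [0.4494, -0.0896, 0.0842]
ee_rot: [0.0, 0.79, -0.614, -0.0]
contact_force: [0.5, 0.2, -0.8]
width: 0.0851
```

Call:
apply_moves(commands=[0,0,0.1,0,0,0,0,0,0,0,0,0])

```text
clock: 4.05
position: [0.4492, -0.0896, 0.081]
ee_rot: [0.0, 0.79, -0.614, -0.0]
contact_force: [-0.3, -0.8, -0.5]
width: 0.0854
```

Call:
apply_moves(commands=[0,0,0.1,0,0,0,0,0,0,0,0,0])

```text
clock: 4.25
position: [0.4491, -0.0895, 0.0779]
ee_rot: [0.0, 0.79, -0.614, -0.0]
contact_force: [-0.3, 1.2, -0.3]
width: 0.0854
```

Call:
apply_moves(commands=[0,0,0.07,0,0,0,0,0,0,0,0,0])

```text
clock: 4.45
position: [0.4493, -0.0896, 0.076]
ee_rot: [0.0, 0.79, -0.614, -0.0]
contact_force: [0.5, 0.4, 0.0]
width: 0.0856
```

Call:
apply_moves(commands=[0,0,0.07,0,0,0,0,0,0,0,0,0])

```text
clock: 4.65
position: [0.4493, -0.0896, 0.0739]
ee_rot: [0.0, 0.79, -0.614, -0.0]
contact_force: [0.5, 0.0, 0.2]
width: 0.0853
```

Call:
apply_moves(commands=[0,0,0.04,0,0,0,0,0,0,0,0,0])

```text
clock: 4.85
position: [0.4493, -0.0896, 0.0728]
ee_rot: [0.0, 0.79, -0.614, -0.0]
contact_force: [0.6, -0.5, -0.8]
width: 0.0854
```

Call:
apply_moves(commands=[0,0,0.04,0,0,0,0,0,0,0,0,0])

```text
clock: 5.05
position: [0.4496, -0.0897, 0.0719]
ee_rot: [-0.0, 0.79, -0.614, 0.0]
contact_force: [-0.5, 0.8, 2.1]
width: 0.0856
```

Call:
apply_moves(commands=[0,0,0.03,0,0,0,0,0,0,0,0,0])

```text
clock: 5.25
position: [0.4499, -0.0896, 0.0716]
ee_rot: [-0.0, 0.79, -0.614, 0.0]
contact_force: [-0.9, 0.7, 7.5]
width: 0.0855
```

Call:
apply_moves(commands=[0,-0.15,0,0,0,0,0,-0.2,0,0,0,0,0,-0.25,0,0,0,0,0,-0.2,0,0,0,0,0,-0.15,0,0,0,0,0,0,0,0,0,0])

```text
clock: 5.85
position: [0.4791, -0.0819, 0.0726]
ee_rot: [-0.002, 0.79, -0.614, 0.001]
contact_force: [0.5, 2.6, 13.4]
width: 0.0854
```

```bash
cat > st.py <<'E'
from h import *
import sys
np.set_printoptions(precision=4,suppress=True)
n=np.array([.9692,.2462]);t=np.array([-.2462,.9692])
s=manip.get_state();d=shot('wrist',sys.argv[1]);w=wcal(s['position'],s['ee_rot'])
p=s['position'];print('tcp n,t',p[:2]@n,p[:2]@t,p[2],'F',s['contact_force'],s['clock'])
r,b=masks(d['frame'])
ys,xs=np.nonzero(b); 
if len(xs)>200:
  B=ends(np.c_[xs,ys].astype(float)); print('blue',B)
  for z in(.086,.08,.07,.06):
    P=np.array([onz(w,a,z)[:2] for a in B[1]]); c=P.mean(0); print(z,'stripe n,t',c@n,c@t,'width',np.linalg.norm(P[0]-P[1]))
    # stripe angle phi: z=.052+.034cos, n=c+.034 sin, centre = .4285+.034*phi
E
python3 st.py w3.png
```

```text
tcp n,t 0.4441736050014169 -0.197329836272673 0.07257210415547868 F [ 0.468   2.6253 13.3874] 5.85
blue (array([270.2466, 262.7498]), [array([493.9702, 260.7181]), array([ 45.9345, 264.787 ])], 6536)
0.086 stripe n,t 0.4605651718279561 -0.19294819238650204 width 0.17613127214173005
0.08 stripe n,t 0.4576566925837561 -0.19273953287731177 width 0.18429832628125192
0.07 stripe n,t 0.4528092271767562 -0.19239176702866126 width 0.19791008318045505
0.06 stripe n,t 0.4479617617697563 -0.19204400118001078 width 0.21152184007965819
```

View pics/w3.png

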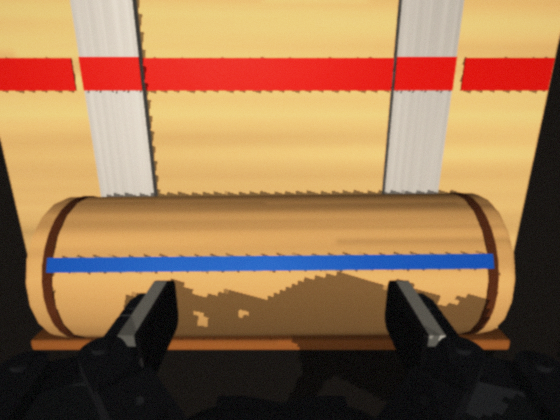

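It rolls without slip: the stripe is where pure rolling of about 15 mm predicts, and the pads are on top of the roller. I'll finish this stroke, lift, return and touch down again.

Call:
apply_moves(commands=[0,-0.15,0,0,0,0,0,-0.2,0,0,0,0,0,-0.25,0,0,0,0,0,-0.2,0,0,0,0,0,-0.1,0,0,0,0,0,0,0,0,0,0])

```text
clock: 6.5
position: [0.5049, -0.0751, 0.0721]
ee_rot: [-0.001, 0.79, -0.614, 0.001]
contact_force: [-0.7, 3.2, 8.5]
width: 0.0851
```

Call:
apply_moves(commands=[0,0,-0.4,0,0,0,0,0,-0.3,0,0,0,0,0,0,0,0,0,0,0,0,0,0,0])

```text
clock: 6.9
position: [0.5033, -0.0761, 0.0921]
ee_rot: [-0.0, 0.79, -0.614, 0.0]
contact_force: [0.4, -0.3, -0.2]
width: 0.0858
```

```bash
python3 st.py w4.png
```

```text
tcp n,t 0.4690549194016028 -0.19764108169920647 0.0921020261252049 F [ 0.4058 -0.2998 -0.1826] 6.9
blue (array([270.3394, 251.9524]), [array([460.9834, 250.1963]), array([ 78.9513, 253.7153])], 4597)
0.086 stripe n,t 0.48129941688118194 -0.19270219349119536 width 0.17107082176063063
0.08 stripe n,t 0.4785797297617264 -0.19250072074375044 width 0.17797604410588358
0.07 stripe n,t 0.4740469178959672 -0.19216493283134228 width 0.18948474801463855
0.06 stripe n,t 0.4695141060302081 -0.1918291449189341 width 0.20099345192339352
```

Call:
apply_moves(commands=[-0.08,0.5,0,0,0,0,-0.08,0.5,0,0,0,0,0,0,0.35,0,0,0,0,0,0.2,0,0,0,0,0,0,0,0,0,0,0,0.15,0,0,0,0,0,0,0,0,0])

```text
clock: 7.65
position: [0.4745, -0.0787, 0.0718]
ee_rot: [-0.001, 0.79, -0.614, 0.001]
contact_force: [-1.5, 1.0, 8.9]
width: 0.0853
```

Call:
apply_moves(commands=[0,-0.15,0,0,0,0,0,-0.2,0,0,0,0,0,-0.25,0,0,0,0,0,-0.25,0,0,0,0,0,-0.25,0,0,0,0,0,-0.25,0,0,0,0,0,-0.25,0,0,0,0,0,-0.25,0,0,0,0,0,-0.15,0,0,0,0,0,-0.1,0,0,0,0,0,0,0,0,0,0,0,0,0,0,0,0])

```text
clock: 8.85
position: [0.535, -0.0628, 0.0713]
ee_rot: [-0.001, 0.79, -0.614, 0.001]
contact_force: [0.4, 2.3, 6.4]
width: 0.0856
```

Call:
apply_moves(commands=[0,0,-0.4,0,0,0,0,0,-0.3,0,0,0,0,0,0,0,0,0,0,0,0,0,0,0])

```text
clock: 9.25
position: [0.534, -0.0633, 0.0921]
ee_rot: [0.0, 0.79, -0.614, 0.0]
contact_force: [-0.1, -0.6, 0.3]
width: 0.0854
```

```bash
python3 st.py w5.png
```

```text
tcp n,t 0.5019830720897944 -0.1928682681050384 0.09207889331086021 F [-0.0989 -0.5559  0.2547] 9.25
blue (array([282.6961, 219.7912]), [array([449.002 , 218.2103]), array([109.9851, 221.433 ])], 1662)
0.086 stripe n,t 0.5294872991864085 -0.1922198433599103 width 0.1473303734680623
0.08 stripe n,t 0.5273818469610079 -0.19219197487644413 width 0.15327888998650846
0.07 stripe n,t 0.5238727599186733 -0.1921455274040005 width 0.16319308418391876
0.06 stripe n,t 0.5203636728763388 -0.19209907993155684 width 0.173107278381329
```

View pics/w5.png

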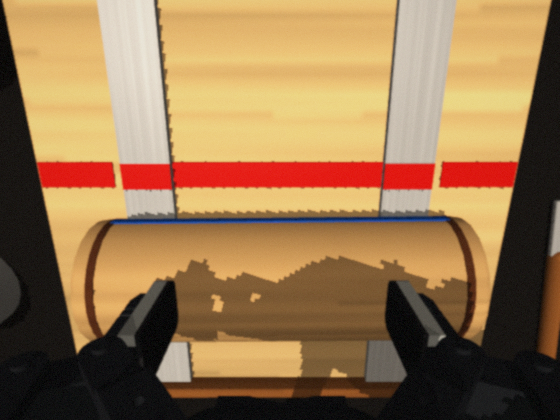

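Pure rolling still: the stripe is on the far side (φ≈1.6 rad), the roller is at about 0.483 along the board, and about 51 mm remain. The axis is parallel to the tape (row 176).

Call:
apply_moves(commands=[0,0.56,0,0,0,0,0,0.56,0,0,0,0,0,0,0.35,0,0,0,0,0,0.2,0,0,0,0,0,0,0,0,0,0,0,0.15,0,0,0,0,0,0,0,0,0])

```text
clock: 10.0
position: [0.5031, -0.0713, 0.0719]
ee_rot: [-0.001, 0.79, -0.613, 0.001]
contact_force: [-1.1, 1.4, 8.1]
width: 0.0856
```

Call:
apply_moves(commands=[0,-0.15,0,0,0,0,0,-0.2,0,0,0,0,0,-0.25,0,0,0,0,0,-0.25,0,0,0,0,0,-0.25,0,0,0,0,0,-0.25,0,0,0,0,0,-0.25,0,0,0,0,0,-0.15,0,0,0,0,0,-0.15,0,0,0,0,0,-0.1,0,0,0,0,0,0,0,0,0,0,0,0,0,0,0,0])

```text
clock: 11.2
position: [0.5609, -0.056, 0.0715]
ee_rot: [-0.001, 0.79, -0.613, 0.001]
contact_force: [-0.6, 2.9, 7.5]
width: 0.0853
```

Call:
apply_moves(commands=[0,0,-0.4,0,0,0,0,0,-0.3,0,0,0,0,0,0,0,0,0,0,0,0,0,0,0])

```text
clock: 11.6
position: [0.5597, -0.0568, 0.0921]
ee_rot: [-0.0, 0.79, -0.614, 0.0]
contact_force: [0.0, -0.4, -0.8]
width: 0.0854
```

```bash
python3 st.py w6.png
```

```text
tcp n,t 0.5284582851570392 -0.19279512850550662 0.09206050867750987 F [ 0.016  -0.4072 -0.7532] 11.6
```

View pics/w6.png

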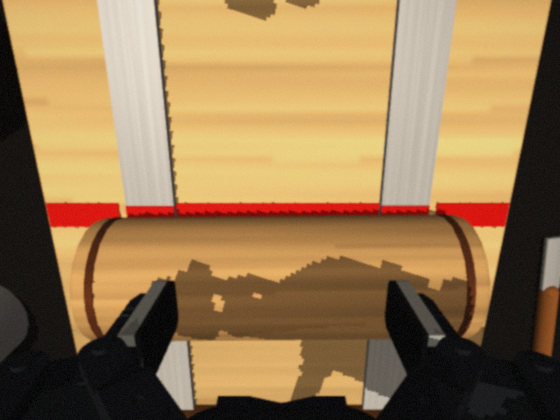

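```bash
cat > sil.py <<'E'
from h import *
n=np.array([.9692,.2462]);t=np.array([-.2462,.9692])
def centre(w,far,near,u=281):
    o,a=ray(w,(u,far));_,b=ray(w,(u,near)); a/=np.linalg.norm(a);b/=np.linalg.norm(b)
    m=a+b; p=o+m*(.052-o[2])/m[2]
    half=np.arccos(a@b)/2; dist=np.linalg.norm(p-o); return p[:2]@n,p[:2]@t,'radius',dist*np.sin(half)
if __name__=='__main__':
    w5=wcal([.534,-.0633,.0921],[0,.7895,-.6138,0]);w6=wcal([.5597,-.0568,.0921],[0,.7895,-.6138,0])
    for f in('w5','w6'):
        g=cv2.GaussianBlur(cv2.imread(f'pics/{f}.png'),(5,5),0).astype(int)
        d=np.abs(np.diff(g[:,225:285].mean(1),axis=0)).sum(1); print(f,[(r,int(d[r])) for r in range(160,360) if d[r]>12])
    print(centre(w5,219,341),centre(w6,213,340.5))
E
python3 sil.py
```

```text
w5 [(160, 68), (161, 84), (162, 64), (163, 30), (184, 17), (185, 46), (186, 71), (187, 72), (188, 48), (189, 20), (208, 17), (209, 37), (210, 57), (211, 62), (212, 48), (213, 26), (214, 13), (215, 23), (216, 47), (217, 61), (218, 49), (219, 30), (220, 46), (221, 49), (222, 66), (223, 52), (224, 26), (273, 13), (274, 18), (275, 21), (276, 24), (277, 27), (278, 27), (279, 25), (280, 19), (281, 13), (335, 17), (336, 20), (337, 18), (338, 19), (339, 35), (340, 57), (341, 60), (342, 37), (343, 14)]
w6 [(200, 29), (201, 63), (202, 82), (203, 66), (204, 34), (209, 15), (210, 26), (211, 31), (212, 25), (213, 15), (214, 22), (215, 30), (216, 30), (217, 20), (218, 19), (219, 16), (220, 13), (221, 13), (222, 12), (223, 12), (273, 16), (274, 25), (275, 32), (276, 35), (277, 34), (278, 31), (279, 27), (280, 21), (281, 14), (293, 12), (335, 15), (336, 23), (337, 32), (338, 47), (339, 59), (340, 52), (341, 28)]
(np.float64(0.4826401599533127), np.float64(-0.1929839958663303), 'radius', np.float64(0.03337956809896547)) (np.float64(0.5112398863894941), np.float64(-0.19300888664417576), 'radius', np.float64(0.03478384821805775))
```

Call:
apply_moves(commands=[0,0.49,0,0,0,0,0,0.49,0,0,0,0,0,0,0.35,0,0,0,0,0,0.2,0,0,0,0,0,0,0,0,0,0,0,0.15,0,0,0,0,0,0,0,0,0])

```text
clock: 12.35
position: [0.5332, -0.0636, 0.0724]
ee_rot: [-0.001, 0.79, -0.614, 0.001]
contact_force: [-0.5, 1.8, 9.1]
width: 0.0854
```

Call:
apply_moves(commands=[0,-0.15,0,0,0,0,0,-0.2,0,0,0,0,0,-0.25,0,0,0,0,0,-0.25,0,0,0,0,0,-0.25,0,0,0,0,0,-0.25,0,0,0,0,0,-0.15,0,0,0,0,0,-0.1,0,0,0,0,0,-0.05,0,0,0,0,0,0,0,0,0,0,0,0,0,0,0,0])

```text
clock: 13.45
position: [0.581, -0.0509, 0.0719]
ee_rot: [-0.001, 0.79, -0.614, 0.001]
contact_force: [-0.1, 1.3, 5.6]
width: 0.0852
```

Call:
apply_moves(commands=[0,0,-0.4,0,0,0,0,0,-0.6,0,0,0,0,0.4,-0.8,0,0,0,0,0.4,-0.8,0,0,0,0,0.4,0,0,0,0,0,0.4,0,0,0,0,0,0,0,0,0,0,0,0,0,0,0,0])

```text
clock: 14.25
position: [0.532, -0.0634, 0.1479]
ee_rot: [0.0, 0.79, -0.614, -0.001]
contact_force: [0.3, 0.1, 1.0]
width: 0.0856
```

```bash
python3 st.py w7.png; python3 -c "
from h import *
shot('top','t7.png');shot('scene','s7.png')
a=cv2.resize(cv2.imread('pics/t7.png')[130:310,160:400],None,fx=3.3,fy=3.3,interpolation=cv2.INTER_CUBIC);cv2.imwrite('pics/t7c.png',a)"
```

```text
tcp n,t 0.49995801615459057 -0.19243126906211205 0.14791321342277935 F [0.3142 0.1427 0.9638] 14.25
```

View pics/w7.png

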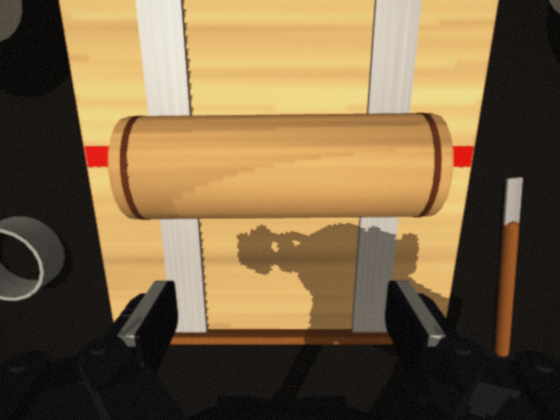

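View pics/t7c.png

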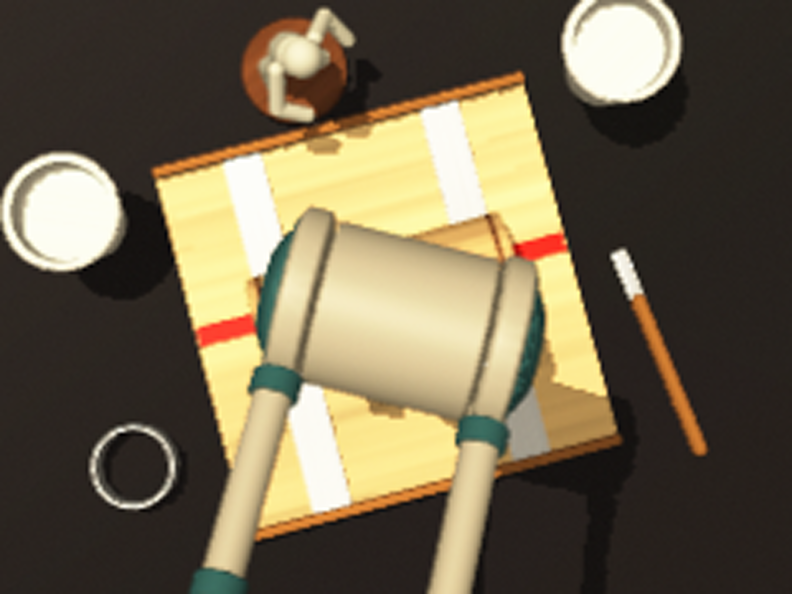

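Run:
```python
from h import *
from sil import centre,n,t
s=manip.get_state();w=wcal(s['position'],s['ee_rot'])
f=cv2.imread('pics/w7.png');g=cv2.GaussianBlur(f,(5,5),0).astype(int)
for lo,hi in((205,250),(320,355)):
    d=np.abs(np.diff(g[:,lo:hi].mean(1),axis=0)).sum(1); a=105+d[105:128].argmax();b=205+d[205:232].argmax()
    print(a,b,centre(w,a+.5,b+.5,(lo+hi)/2))
r,_=masks(np.ascontiguousarray(f[:,:,::-1]))
for x0,x1 in((80,112),(450,478)):
    ys,xs=np.nonzero(r[130:180,x0:x1]);p=onz(w,(xs.mean()+x0,ys.mean()+130),.012)[:2];print('tape n,t',p@n,p@t,len(xs))
```

```text
114 218 (np.float64(0.5335145138853609), np.float64(-0.15697053055298957), 'radius', np.float64(0.0340355986945656))
113 217 (np.float64(0.5343417918132937), np.float64(-0.23018794074360854), 'radius', np.float64(0.03398611462100258))
tape n,t 0.5344333058859898 -0.050473123739594304 414
tape n,t 0.5351709793948968 -0.3323772123484435 364
```

The roller's axis is at 0.5339 and the tape at 0.5348, so it is about 1 mm off. The measured radius is 34.0 mm, as it should be, and the axis is parallel to within about 0.01 rad. Handing in.

```bash
python3 -c "
from rig import manip
print(manip.sign_off())"
```

```text
the job is handed in; nothing more can be done
None
```

The roller now rests over the tape line, and the job is handed in; `sign_off()` gave no verdict. I rolled it there in four strokes with the open fingertips resting on its top (about 6–13 N of downward force), lifting and stepping back between strokes. I finished at about 14 s of the 45 s allowed.

**Last checks**
- **Position:** the roller's axis is about 1 mm short of the tape's middle, and about 2 mm off the board's middle by the earlier two-view measurement.
- **Angle:** it is parallel to the tape within about 0.01 rad.
- **Contact:** the gripper is clear, about 76 mm higher than during the strokes.
- **Rolling:** the blue stripe matched pure rolling after the first three looks (up to about 1.6 rad). After that it was out of sight, so the last 50 mm or so rests on the fingertip travel and the roller's outline.
- **Bystanders:** the figurine, cups, cutter and modelling tool look unmoved in the last top view. The drill was outside that crop, but nothing came near it.

**Disagreements**
- **Stripe height:** it measured 88 mm against the stated 86 mm.
- **Tape height:** the wrist and top views together put it at about 4 mm instead of about 12–18 mm. I used the stated height instead. The final position came from roller and tape in one picture.
- **Roller travel:** it was about 47% of the commanded fingertip travel, not 50%. I allowed for this in the last stroke.

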